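# Clear the spent analyser consumables into the waste bin

## Task

Three used analyser consumables, marked red, are left on the near side of the steel bench riser: push them along the riser and off its open end into the yellow waste bin (carrying them there is fine too), so that all three lie inside the bin. Leave the two fresh, green-marked items standing where they are on the riser; nothing used may go into the blue clean tray at the other end.

Things in the scene. Friction and masses are not known exactly. Their poses are not given: they have to be found in the camera images.
- riser: Fixed steel platform, turned up to 9 degrees. Origin on the table under its centre, z up. Flat top 140 mm above the table, x -150 to 150 mm, y -210 to 210 mm; 10 mm high lips just outside the two long (x) edges, y ends open. Red items: half nearest the robot (centres x -75 to -20 mm), in a row along y about 140 mm apart, any order. Green items: far half (centres x about 103 mm).
- waste_bin: Fixed yellow open-topped bin, close against one y end of the riser (either one), turned as the riser is. Origin: centre of its underside, on the table; 298 mm from the riser's origin along the riser's y. Outer size 280 mm (x) by 170 mm (y), 120 mm high, so its rim is 20 mm below the riser's top; walls and floor 5 mm.
- clean_tray: Fixed blue open-topped tray of fresh stock at the riser's other y end. Origin: centre of its underside, on the table. Outer size 280 mm (x) by 170 mm (y), 80 mm high. Used items must not go in it.
- used_canister: Loose upright white canister with a red lid and a red band; diameter 62 mm, height 52 mm, 0.1 to 0.2 kg. Origin at its centre (26 mm above the riser's top at the start), z along its axis. To go into the yellow bin.
- used_pack: Loose white solution pack, a box 72 mm (x) by 48 mm (y) by 45 mm (z) with a red cap (diameter 30 mm, 10 mm high) on top and a red band. Origin at the centre of the box (22.5 mm above the riser's top at the start), x within about 17 degrees of the riser's x. 0.12 to 0.26 kg. To go into the yellow bin.
- used_cassette: Loose grey sensor cassette, a box 76 mm (x) by 50 mm (y) by 30 mm (z) with a red band. Origin at its centre (15 mm above the riser's top at the start), x within about 17 degrees of the riser's x. 0.08 to 0.17 kg. To go into the yellow bin.
- fresh_canister: Loose upright white canister with a green lid and band, 62 mm in diameter, 52 mm high; origin at its centre. Stays where it is.
- fresh_pack: Loose white solution pack with a green cap and band, 72 mm (x) by 48 mm (y) by 45 mm (z) plus a 10 mm cap; origin at the centre of the box. Stays where it is.

How it is judged:
By the outcome, as a careful person would: the job done as asked, in the order asked, and still so for the second after the job is handed in, with the robot touching nothing.
It also fails if it takes over 48 s, if anything falls off the work surface, if the arm or the gripper's body presses on something with over 40 N, if the wrist force passes 120 N, or if a joint passes its speed limit or range.

## Robot

A 7-joint arm with a two-finger parallel gripper is mounted at the origin on the work surface. World frame = base frame: x ahead of the robot, y to its left, z up, the work surface at z = 0. Lengths are in mm, angles in rad, forces in N, time in s.
With the tool pointing down it reaches from about 400 to 900 mm from the base axis. Payload 5.5 kg.
Tool frame: the origin (TCP) lies at the very end of the fingers, on their centre line; the grasp point (between the pads) lies manip.tcp_to_grasp behind it (manip.tcp_to_grasp is the distance from the TCP to the grasp point, in mm); x points along the fingers, z is the direction in which the jaws open and shut, and the axes are right-handed (so a half turn about x gives the same grasp; the last joint's range is limited). The gripper opens to 85 mm and grips with 20 to 120 N. Pads are 22 mm wide; open, the fingers measure 114 mm over their backs; the gripper's body (76 mm by 85 mm) begins 54 mm behind the grasp point. The pads swing forward as they close: fully open they stand 13 mm farther back than shut.
Start: joints at [-0.845, 0.501, -0.427, 1.55, 0.221, 1.138, -0.21], TCP at [290.16, 581.641, 231.31] pointing down, gripper open.
Joint ranges: [-2.88, 2.88], [-0.31, 2.03], [-1.54, 1.56], [0.2, 2.42], [-1.41, 4.55], [0.19, 2.02], [-2.57, 2.57]. Speed limits (rad/s): [2.57, 2.57, 3.14, 3.14, 3.14, 3.14, 3.14].

## Interface

Orientations are given as a unit quaternion [w, x, y, z].
In Python, from plant import manip gives the robot as it stands.
- The arm moves only by the tool jog_arm, never from a script. Its argument "motion" is a list of rows, each a list of 3 entries, a list of its own where there are three numbers: the shift along the tool's x, y, z in m, then the turn, a rotation vector about the tool's x, y, z in rad, then the opening, from -1 (shut) to 1 (fully open), so that 0 is half open. A call has 1 to 20 rows; each row is the pose to reach, as a shift and turn from the pose measured when the call began, along the tool's axes at that moment; what a row does not reach only later rows make up. A row lasts 1/12 s, in which the tool goes at most 41.7 mm and 7.16 degrees, less where a joint would pass 70% of its speed; a pose out of reach is approached as far as the arm can. A call with a gripper value outside its range is refused whole. The fingers move at their own pace and stop on an object; "squeeze" is the grip in N (left out, the last holds). Time passes only in rows, so rows that repeat a pose let the fingers close. It gives the time, the measured TCP pose, the force and the opening at its end, in the units of the state.
- manip.get_obs(): the state, without advancing time (a new reading comes with each control period).
- manip.read_camera(name): name is "scene" or "side" or "wrist"; returns a dict with "frame" (384x512x3 uint8, red, green, blue), "mtx" (3x3 intrinsics, pixels), "position" and "rotation" of the camera in the world; the wrist camera has in their place "mount" (4x4, takes a point from camera to tool coordinates, whose origin is the TCP and whose axes are the tool frame's). Camera axes: x right, y down, z forward; pixel columns grow to the right and rows downward; lengths in mm; the calibration is good to about 2 mm. A picture is of the moment at which its call begins: read the wrist's pose just before it. There is no depth.
- manip.finish_job(): hands the job in, once; it reports no verdict.
The state is a dict: "time": time; "joint_positions": joint angles; "joint_velocities": joint speeds; "tau": joint torques, N m; "position": TCP position; "orientation": TCP orientation; "contact_force": force on the tool from outside, world axes, zero at the start; "torque": the same for the moment, N m; "width": opening from 0.0 (shut) to 1.0 (fully open).
Only numpy, scipy, OpenCV 4.12 (cv2) and the standard library are available. Lean on these libraries where they do the work, as an engineer would, in place of code of your own. Each camera call takes 0.05 s, during which the arm holds its last target.

## Working session

There is one attempt and no reset: what is moved stays moved. The work goes in short steps, Python scripts to look and compute and a tool call to move; the robot and the scene stay as the last step left them, time stands still between calls to the robot, and variables do not carry over. Pictures are saved under pics/ and viewed, and the job is handed in when it is done.

Besides the shell and the picture viewer there is one more tool, called after "Request:" as a command line: name --argument value ..., lists and objects as JSON in quotes. jog_arm: Moves the arm, as the interface text tells. Its arguments: {"type":"object","properties":{"motion":{"type":"array","items":{"type":"array"}},"squeeze":{"type":"number"}},"required":["motion"]}

```bash
ls; mkdir -p pics; python3 - <<'E'
from plant import manip
import cv2
print(manip.tcp_to_grasp); print(manip.get_obs())
for n in ["scene","side","wrist"]:
    c=manip.read_camera(n); cv2.imwrite(f"pics/a_{n}.png",c["frame"][...,::-1])
    print(n,{k:v for k,v in c.items() if k!="frame"})
E
```

```text
pics
18.700000000000003
{'time': 0.0, 'joint_positions': array([-0.84479724,  0.50183126, -0.42675112,  1.55144044,  0.22077789,
        1.1383005 , -0.21029033]), 'joint_velocities': array([-2.59001772e-05, -7.30991019e-04,  5.53836873e-04, -1.16917553e-03,
        2.08426509e-03,  1.34455069e-03,  9.11310930e-04]), 'tau': array([-1.69666470e-05, -5.69516945e+01, -5.81592366e+00, -2.80931085e+01,
        1.07874081e-02,  1.20543214e-02, -2.54926597e-06]), 'position': array([289.94445896, 580.97977293, 230.27018115]), 'orientation': array([ 0.6007469 , -0.37234858,  0.60193214,  0.3716684 ]), 'contact_force': array([-0.75900272, -0.14130553,  1.08937813]), 'torque': array([0.01977404, 0.0068342 , 0.01598259]), 'width': 1.0015948860995172}
scene {'mtx': array([[489.87208088,   0.        , 253.96985459],
       [  0.        , 489.87208088, 191.2246449 ],
       [  0.        ,   0.        ,   1.        ]]), 'position': array([ 929.60242357, -414.72145147,  986.73359529]), 'rotation': array([-0.26159523,  0.91518222,  0.29341517, -0.08897747])}
side {'mtx': array([[468.2460569 ,   0.        , 260.93563503],
       [  0.        , 468.2460569 , 194.19058531],
       [  0.        ,   0.        ,   1.        ]]), 'position': array([ 187.49720103, -724.8101307 , 1046.61093022]), 'rotation': array([-0.34706361,  0.90528736, -0.22667641,  0.092841  ])}
wrist {'mtx': array([[337.91120093,   0.        , 254.42795746],
       [  0.        , 337.91120093, 186.69755782],
       [  0.        ,   0.        ,   1.        ]]), 'mount': array([[-4.54359689e-04, -2.63843434e-01,  9.64565413e-01,
        -1.42320893e+02],
       [ 7.88292899e-04, -9.64565307e-01, -2.63843033e-01,
         6.63863390e+01],
       [ 9.99999586e-01,  6.40480427e-04,  6.46245498e-04,
        -1.37034951e+00],
       [ 0.00000000e+00,  0.00000000e+00,  0.00000000e+00,
         1.00000000e+00]])}
```

View pics/a_scene.png

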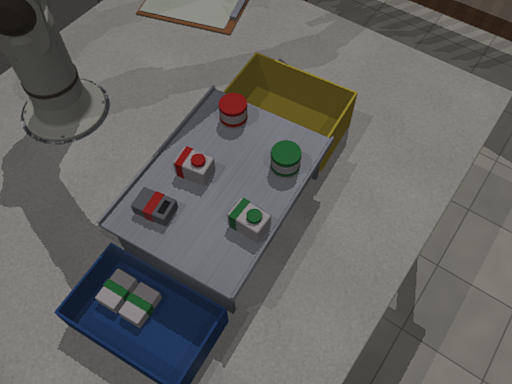

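View pics/a_side.png

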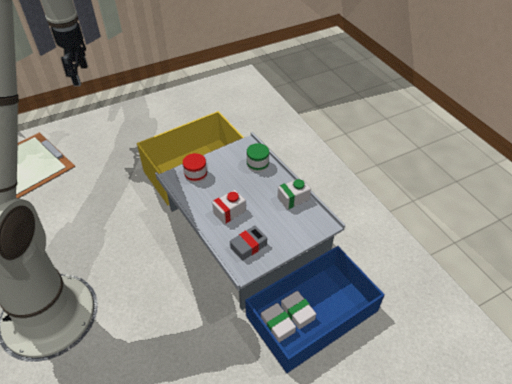

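View pics/a_wrist.png

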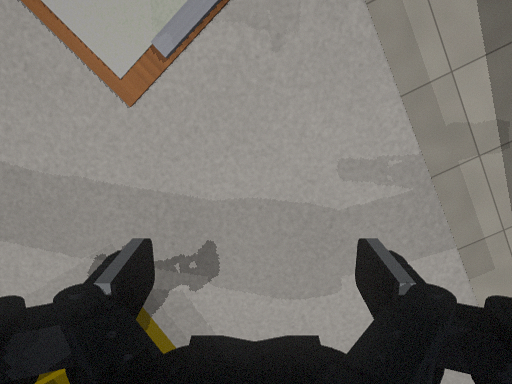

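```bash
cat > h.py <<'E'
import numpy as np, cv2
from scipy.spatial.transform import Rotation as R
def rot(q): q=np.array(q); return R.from_quat([q[1],q[2],q[3],q[0]]).as_matrix()
def ray(c,uv,z):
    M=rot(c["rotation"]); d=M@np.linalg.inv(c["mtx"])@np.array([uv[0],uv[1],1.]); p=np.array(c["position"])
    return p+d*(z-p[2])/d[2]
def proj(c,P):
    v=rot(c["rotation"]).T@(np.array(P)-c["position"]); v=c["mtx"]@v; return v[:2]/v[2]
E
python3 - <<'E'
from plant import manip
from h import *
for n in ["scene","side"]:
    c=manip.read_camera(n); f=c["frame"]; hsv=cv2.cvtColor(f,cv2.COLOR_RGB2HSV)
    S=hsv[...,1]>110; H=hsv[...,0]
    for nm,m,z in [("blue",S&(H>100)&(H<130),80),("yel",S&(H>20)&(H<35),120),("red",S&((H<8)|(H>172))&(hsv[...,2]>80),0)]:
        k,_=cv2.findContours(m.astype(np.uint8),cv2.RETR_EXTERNAL,cv2.CHAIN_APPROX_NONE)
        for q in k:
            a=cv2.contourArea(q)
            if a<(30 if z==0 else 1500): continue
            if z==0: print(n,nm,a,cv2.boundingRect(q),np.round(q[:,0].mean(0),1))
            else:
                h=cv2.approxPolyDP(cv2.convexHull(q),4,True)[:,0]
                for p in h: print(n,nm,p,np.round(ray(c,p,z)[:2]))
    cv2.imwrite(f"pics/b_{n}.png",cv2.resize(f[70:330,90:350] if n=="scene" else f[110:310,130:350],None,fx=2.3,fy=2.3,interpolation=cv2.INTER_CUBIC)[...,::-1])
E
```

```text
scene blue [111 243] [ 425. -230.]
scene blue [226 309] [ 702. -203.]
scene blue [227 322] [ 719. -222.]
scene blue [189 383] [ 730. -347.]
scene blue [157 382] [ 683. -379.]
scene blue [ 55 312] [ 441. -397.]
scene yel [255  53] [367. 359.]
scene yel [356  92] [641. 389.]
scene yel [349 124] [677. 294.]
scene yel [320 170] [690. 147.]
scene yel [224  92] [384. 208.]
scene red 204.5 (142, 192, 22, 23) [152.6 202.7]
scene red 109.5 (191, 154, 14, 11) [197.4 159.1]
scene red 121.5 (175, 147, 18, 19) [183.3 155.8]
scene red 436.5 (219, 93, 28, 21) [232.3 103. ]
side blue [338 247] [ 699. -210.]
side blue [383 294] [ 715. -371.]
side blue [379 306] [ 687. -392.]
side blue [287 372] [ 423. -423.]
side blue [248 318] [ 408. -277.]
side blue [245 300] [ 423. -234.]
side yel [218 111] [642. 384.]
side yel [242 137] [653. 237.]
side yel [167 204] [361.  91.]
side yel [143 169] [348. 245.]
side yel [137 143] [367. 357.]
side red 175.5 (239, 231, 20, 24) [250.1 242. ]
side red 109.5 (214, 198, 17, 25) [223.9 209.7]
side red 80.0 (227, 192, 12, 10) [232.5 196.3]
side red 304.0 (183, 154, 23, 18) [194.  162.1]
```

View pics/b_scene.png

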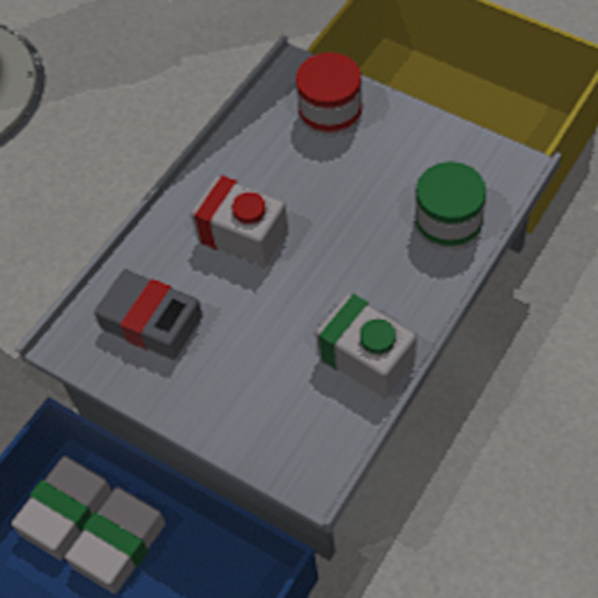

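View pics/b_side.png

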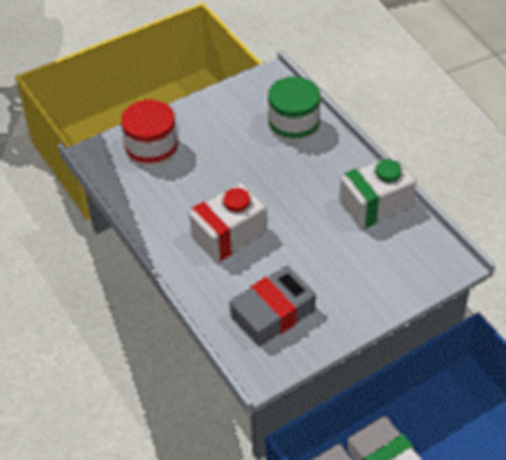

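```bash
python3 - <<'E'
from plant import manip
from h import *
B={"scene":[(168,138,55,52),(125,180,60,52)],"side":[(205,182,50,50),(222,218,55,50)]}
for n in B:
    c=manip.read_camera(n); f=c["frame"]
    t=[cv2.resize(cv2.convertScaleAbs(f[y:y+50,x:x+50],alpha=1.5),(400,400),interpolation=cv2.INTER_CUBIC) for x,y,w,h in B[n]]
    cv2.imwrite(f"pics/c_{n}.png",np.hstack(t)[...,::-1])
E
```

```text
(no output)
```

View pics/c_scene.png

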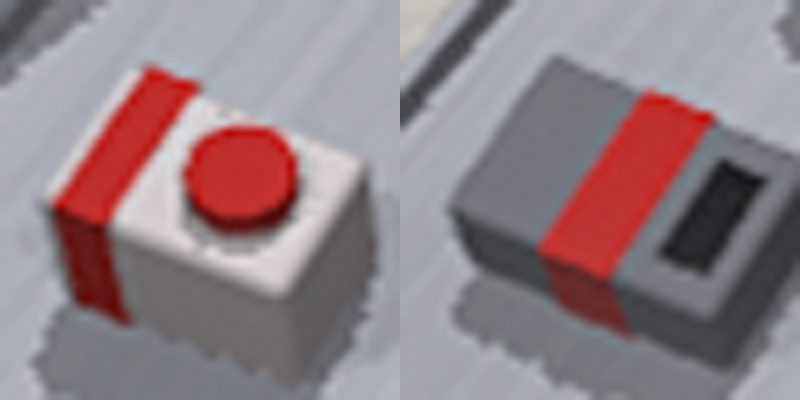

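View pics/c_side.png

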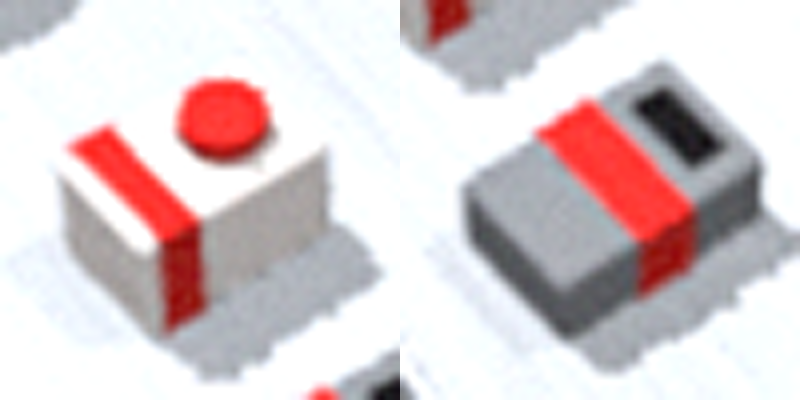

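```bash
python3 - <<'E'
from plant import manip
from h import *
C={n:manip.read_camera(n) for n in["scene","side"]}
def g(n,off,pts,z):
    P=np.array([ray(C[n],(off[0]+(p[0]+.5)/8-.5,off[1]+(p[1]+.5)/8-.5),z)[:2] for p in pts]); print(n,np.round(P,1).tolist(),"c",P.mean(0).round(1))
    e=np.diff(np.vstack([P,P[:1]]),axis=0); print("  len",np.linalg.norm(e,axis=1).round(1),"ang",np.degrees(np.arctan2(e[:,1],e[:,0])).round(1))
g("scene",(168,138),[(130,68),(368,162),(285,298),(45,200)],185)
g("side",(205,182),[(60,165),(155,248),(328,145)],185)
g("scene",(125,180),[(155,57),(410,155),(312,318),(52,208)],170)
g("side",(222,218),[(65,190),(263,62),(362,165),(160,290)],170)
print("cap",ray(C["scene"],(198.3,159.6),195),ray(C["side"],(233,196.5),195))
print("can",ray(C["scene"],(233.0,103.9),192),ray(C["side"],(194.8,161.3),192))
o=manip.get_obs(); print(rot(o["orientation"]).round(3), o["position"])
E
```

```text
scene [[448.9, -5.6], [517.2, 6.4], [526.1, -38.1], [458.2, -49.8]] c [487.6 -21.8]
  len [69.4 45.3 68.9 45.2] ang [   9.9  -78.7 -170.2  101.9]
side [[447.5, -11.4], [459.0, -54.7], [523.5, -42.3]] c [476.7 -36.1]
  len [44.8 65.7 82. ] ang [-75.1  10.9 157.9]
scene [[440.4, -121.3], [510.6, -106.3], [521.2, -154.3], [449.6, -168.0]] c [ 480.4 -137.5]
  len [71.8 49.2 72.9 47.6] ang [  12.1  -77.6 -169.2  101.1]
side [[438.4, -127.5], [511.0, -112.7], [518.6, -159.8], [447.0, -171.6]] c [ 478.7 -142.9]
  len [74.  47.8 72.6 44.8] ang [  11.6  -80.8 -170.7  100.9]
cap [500.25621458 -19.92291472 195.        ] [497.20768893 -26.68405559 195.        ]
can [466.25924411 139.70965207 192.        ] [464.21154366 133.71404276 192.        ]
[[-0.    -0.895  0.446]
 [-0.     0.446  0.895]
 [-1.     0.    -0.   ]] [290.15516676 581.5746519  231.21325571]
```

Request:
jog_arm --motion '[[[0,-0.355,-0.32],[-0.651,0,0],1],[[0,-0.355,-0.32],[-0.651,0,0],1],[[0,-0.355,-0.32],[-0.651,0,0],1],[[0,-0.355,-0.32],[-0.651,0,0],1],[[0,-0.355,-0.32],[-0.651,0,0],1],[[0,-0.355,-0.32],[-0.651,0,0],1],[[0,-0.355,-0.32],[-0.651,0,0],1],[[0,-0.355,-0.32],[-0.651,0,0],1],[[0,-0.355,-0.32],[-0.651,0,0],1],[[0,-0.355,-0.32],[-0.651,0,0],1],[[0,-0.355,-0.32],[-0.651,0,0],1],[[0,-0.355,-0.32],[-0.651,0,0],1],[[0,-0.355,-0.32],[-0.651,0,0],1],[[0,-0.355,-0.32],[-0.651,0,0],1],[[0,-0.355,-0.32],[-0.651,0,0],1],[[0,-0.355,-0.32],[-0.651,0,0],1],[[0,-0.355,-0.32],[-0.651,0,0],1]]' --squeeze 40

```text
time: 1.87
position: [464.4, 138.4, 231.3]
orientation: [0.45, -0.545, 0.45, 0.546]
contact_force: [0.1, 0.4, 0.6]
width: 1.002
```

```bash
cat >> h.py <<'E'
def todo(o,target,jawdeg=None):
    M=rot(o["orientation"]); d=M.T@(np.array(target)-o["position"])
    a=np.degrees(np.arctan2(M[1,2],M[0,2])); print("t",round(o["time"],2),"pos",o["position"].round(1),"jaw",a.round(1),"F",o["contact_force"].round(1),"w",round(o["width"],3),"shift mm",d.round(1), "tilt",M[:,0].round(3))
    if jawdeg is not None:
        print(" turn x", np.radians(-(jawdeg-a)).round(3))
E
python3 - <<'E'
from plant import manip
from h import *
o=manip.get_obs(); todo(o,[465.3,136.7,155],100.8)
c=manip.read_camera("wrist"); cv2.imwrite("pics/d_wrist.png",c["frame"][...,::-1])
M=rot(o["orientation"]); T=c["mount"]
def rayw(uv,z):
    d=M@T[:3,:3]@np.linalg.inv(c["mtx"])@np.array([*uv,1.]); p=o["position"]+M@T[:3,3]; return p+d*(z-p[2])/d[2]
hsv=cv2.cvtColor(c["frame"],cv2.COLOR_RGB2HSV); m=((hsv[...,0]<8)|(hsv[...,0]>172))&(hsv[...,1]>110)&(hsv[...,2]>80)
for q in cv2.findContours(m.astype(np.uint8),0,1)[0]:
    if cv2.contourArea(q)>100: b=cv2.boundingRect(q); print(b,rayw((b[0]+b[2]/2,b[1]+b[3]/2),192))
E
```

```text
t 1.87 pos [464.4 138.4 231.3] jaw 101.0 F [0.1 0.4 0.6] w 1.002 shift mm [76.3 -0.5 -1.9] tilt [-0.  0. -1.]
 turn x 0.003
(207, 148, 107, 113) [457.01713415 139.32156805 192.        ]
(0, 137, 60, 36) [453.15746455  10.87002618 192.        ]
```

View pics/d_wrist.png

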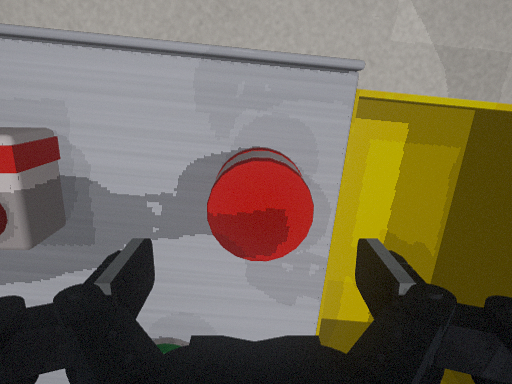

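Request:
jog_arm --motion '[[[0.03,0,0],[0,0,0],1],[[0.06,0,-0.001],[0,0,0],1],[[0.076,0,-0.001],[0,0,0],1],[[0.076,0,-0.001],[0,0,0],1],[[0.076,0,-0.001],[0,0,0],1],[[0.076,0,-0.001],[0,0,0],-1],[[0.076,0,-0.001],[0,0,0],-1],[[0.076,0,-0.001],[0,0,0],-1],[[0.076,0,-0.001],[0,0,0],-1],[[0.076,0,-0.001],[0,0,0],-1],[[0.076,0,-0.001],[0,0,0],-1],[[0.076,0,-0.001],[0,0,0],-1],[[0.076,0,-0.001],[0,0,0],-1]]' --squeeze 40

```text
time: 3.0
position: [466.0, 138.1, 157.1]
orientation: [-0.451, 0.546, -0.449, -0.545]
contact_force: [-1.0, 1.5, 6.0]
width: 0.714
```

```bash
python3 - <<'E'
from plant import manip
from h import *
o=manip.get_obs(); todo(o,[592,297,220],95.7); todo(o,[592,297,45])
E
```

```text
t 3.0 pos [466.  138.1 157.1] jaw 101.0 F [-1.   1.5  6. ] w 0.714 shift mm [ -62.3 -154.1  132. ] tilt [ 0.003  0.001 -1.   ]
 turn x 0.092
t 3.0 pos [466.  138.1 157.1] jaw 101.0 F [-1.   1.5  6. ] w 0.714 shift mm [ 112.7 -153.5  131.9] tilt [ 0.003  0.001 -1.   ]
```

Request:
jog_arm --motion '[[[-0.02,0,0],[0,0,0],-1],[[-0.04,0,0],[0,0,0],-1],[[-0.062,0,0],[0,0,0],-1],[[-0.062,-0.025,0.02],[0.04,0,0],-1],[[-0.062,-0.05,0.043],[0.092,0,0],-1],[[-0.062,-0.075,0.065],[0.092,0,0],-1],[[-0.062,-0.1,0.087],[0.092,0,0],-1],[[-0.062,-0.125,0.11],[0.092,0,0],-1],[[-0.062,-0.154,0.132],[0.092,0,0],-1],[[-0.062,-0.154,0.132],[0.092,0,0],-1],[[-0.062,-0.154,0.132],[0.092,0,0],-1],[[-0.062,-0.154,0.132],[0.092,0,0],-1]]'

```text
time: 4.0
position: [591.4, 296.4, 219.3]
orientation: [-0.475, 0.525, -0.474, -0.524]
contact_force: [0.3, -0.3, -0.6]
width: 0.715
```

```bash
python3 - <<'E'
from plant import manip
from h import *
o=manip.get_obs(); todo(o,[592,297,45],95.7)
c=manip.read_camera("scene"); cv2.imwrite("pics/e.png",c["frame"][...,::-1])
E
```

```text
t 4.0 pos [591.4 296.4 219.3] jaw 95.7 F [ 0.3 -0.3 -0.6] w 0.715 shift mm [174.3  -0.2   0.6] tilt [ 0.002  0.    -1.   ]
 turn x -0.0
```

View pics/e.png

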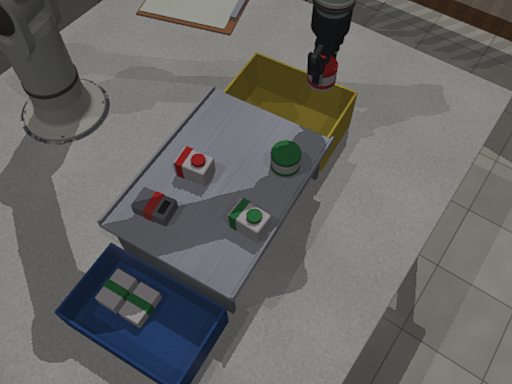

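Request:
jog_arm --motion '[[[0.035,0,0],[0,0,0],-1],[[0.07,0,0],[0,0,0],-1],[[0.105,0,0],[0,0,0],-1],[[0.14,0,0],[0,0,0],-1],[[0.17,0,0],[0,0,0],-1],[[0.17,0,0],[0,0,0],-1],[[0.17,0,0],[0,0,0],-1],[[0.17,0,0],[0,0,0],1],[[0.17,0,0],[0,0,0],1],[[0.17,0,0],[0,0,0],1],[[0.17,0,0],[0,0,0],1],[[0.17,0,0],[0,0,0],1],[[0.13,0,0],[0,0,0],1],[[0.09,0,0],[0,0,0],1],[[0.05,0,0],[0,0,0],1],[[0.01,0,0],[0,0,0],1],[[-0.02,0,0],[0,0,0],1],[[-0.02,0,0],[0,0,0],1]]'

```text
time: 5.55
position: [595.1, 298.3, 248.9]
orientation: [-0.48, 0.526, -0.469, -0.522]
contact_force: [1.2, 0.6, 0.2]
width: 1.0
```

```bash
python3 - <<'E'
from plant import manip
from h import *
o=manip.get_obs(); todo(o,[486.5,-24.3,240],100.8)
c=manip.read_camera("scene"); cv2.imwrite("pics/f.png",c["frame"][...,::-1])
E
```

```text
t 5.55 pos [595.1 298.3 248.9] jaw 95.7 F [1.2 0.6 0.2] w 1.0 shift mm [   5.2  139.9 -310.4] tilt [ 0.015  0.006 -1.   ]
 turn x -0.09
```

View pics/f.png

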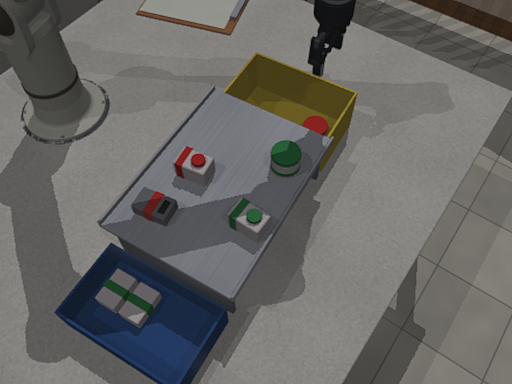

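Request:
jog_arm --motion '[[[0,0.014,-0.031],[-0.03,0,0],1],[[0.005,0.028,-0.062],[-0.06,0,0],1],[[0.005,0.042,-0.093],[-0.09,0,0],1],[[0.005,0.056,-0.124],[-0.09,0,0],1],[[0.005,0.07,-0.155],[-0.09,0,0],1],[[0.005,0.084,-0.186],[-0.09,0,0],1],[[0.005,0.098,-0.217],[-0.09,0,0],1],[[0.005,0.112,-0.248],[-0.09,0,0],1],[[0.005,0.126,-0.279],[-0.09,0,0],1],[[0.005,0.14,-0.31],[-0.09,0,0],1],[[0.005,0.14,-0.31],[-0.09,0,0],1],[[0.005,0.14,-0.31],[-0.09,0,0],1],[[0.005,0.14,-0.31],[-0.09,0,0],1]]'

```text
time: 6.68
position: [484.8, -24.4, 237.2]
orientation: [-0.455, 0.547, -0.447, -0.543]
contact_force: [0.8, 0.4, 0.2]
width: 1.004
```

```bash
python3 - <<'E'
from plant import manip
from h import *
o=manip.get_obs(); todo(o,[486.5,-24.3,150],100.8)
print((rot(o["orientation"]).T@np.array([0,0,-1])).round(4))
c=manip.read_camera("wrist"); cv2.imwrite("pics/g.png",c["frame"][...,::-1])
E
```

```text
t 6.68 pos [484.8 -24.4 237.2] jaw 100.8 F [0.8 0.4 0.2] w 1.004 shift mm [87.2 -0.7 -0.4] tilt [ 0.011  0.005 -1.   ]
 turn x -0.0
[ 0.9999  0.0115 -0.0027]
```

View pics/g.png

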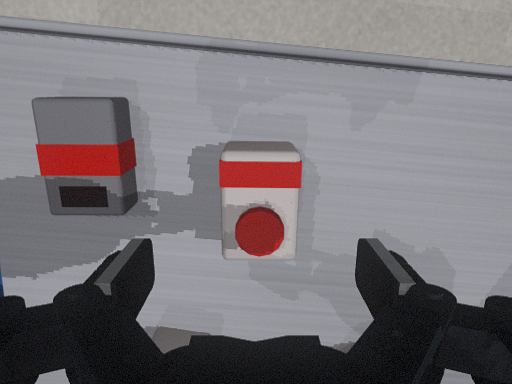

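Request:
jog_arm --motion '[[[0.03,0,0],[0,0,0.011],1],[[0.06,0,0],[0,0,0.011],1],[[0.086,-0.001,0],[0,0,0.011],1],[[0.086,-0.001,0],[0,0,0.011],1],[[0.086,-0.001,0],[0,0,0.011],1],[[0.086,-0.001,0],[0,0,0.011],-1],[[0.086,-0.001,0],[0,0,0.011],-1],[[0.086,-0.001,0],[0,0,0.011],-1],[[0.086,-0.001,0],[0,0,0.011],-1],[[0.086,-0.001,0],[0,0,0.011],-1],[[0.086,-0.001,0],[0,0,0.011],-1],[[0.086,-0.001,0],[0,0,0.011],-1],[[0.086,-0.001,0],[0,0,0.011],-1],[[0.086,-0.001,0],[0,0,0.011],-1]]' --squeeze 45

```text
time: 7.9
position: [488.4, -22.7, 153.1]
orientation: [-0.452, 0.546, -0.449, -0.545]
contact_force: [-0.6, 1.6, 6.8]
width: 0.554
```

```bash
python3 - <<'E'
from plant import manip
from h import *
o=manip.get_obs(); todo(o,[512,288,230],95.7)
E
```

```text
t 7.9 pos [488.4 -22.7 153.1] jaw 100.9 F [-0.6  1.6  6.8] w 0.554 shift mm [-75.9 -82.2 300.8] tilt [ 0.004  0.003 -1.   ]
 turn x 0.091
```

Request:
jog_arm --motion '[[[-0.025,0,0],[0,0,0],-1],[[-0.05,0,0],[0,0,0],-1],[[-0.076,0,0],[0,0,0],-1],[[-0.076,-0.01,0.03],[0.03,0,0],-1],[[-0.076,-0.018,0.065],[0.06,0,0],-1],[[-0.076,-0.027,0.1],[0.091,0,0],-1],[[-0.076,-0.037,0.135],[0.091,0,0],-1],[[-0.076,-0.046,0.17],[0.091,0,0],-1],[[-0.076,-0.055,0.205],[0.091,0,0],-1],[[-0.076,-0.065,0.24],[0.091,0,0],-1],[[-0.076,-0.074,0.275],[0.091,0,0],-1],[[-0.076,-0.082,0.301],[0.091,0,0],-1],[[-0.076,-0.082,0.301],[0.091,0,0],-1],[[-0.076,-0.082,0.301],[0.091,0,0],-1],[[-0.076,-0.082,0.301],[0.091,0,0],-1]]'

```text
time: 9.15
position: [511.6, 287.1, 229.7]
orientation: [-0.476, 0.525, -0.474, -0.524]
contact_force: [1.0, -0.5, -3.0]
width: 0.554
```

```bash
python3 - <<'E'
from plant import manip
from h import *
o=manip.get_obs(); todo(o,[512,288,40],95.7)
a=manip.read_camera("scene")["frame"];b=manip.read_camera("side")["frame"]; cv2.imwrite("pics/h.png",np.hstack([a[:300,50:420],b[:300,80:450]])[...,::-1])
E
```

```text
t 9.15 pos [511.6 287.1 229.7] jaw 95.7 F [ 1.  -0.5 -3. ] w 0.554 shift mm [1.897e+02 1.000e-01 7.000e-01] tilt [ 0.003  0.001 -1.   ]
 turn x -0.001
```

View pics/h.png

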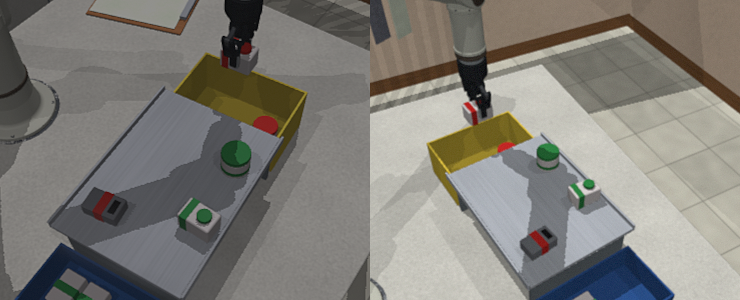

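```bash
python3 - <<'E'
from plant import manip
from h import *
for n in ["scene","side"]:
    c=manip.read_camera(n); hsv=cv2.cvtColor(c["frame"],cv2.COLOR_RGB2HSV); m=((hsv[...,0]<8)|(hsv[...,0]>172))&(hsv[...,1]>110)&(hsv[...,2]>60)
    for q in cv2.findContours(m.astype(np.uint8),0,1)[0]:
        if cv2.contourArea(q)>15: print(n,cv2.boundingRect(q),[ray(c,t[0],57)[:2].round().tolist() for t in q[::3]][:14])
    x,y=(285,95) if n=="scene" else (190,120); cv2.imwrite(f"pics/i_{n}.png",cv2.resize(c["frame"][y:y+60,x:x+80],None,fx=5,fy=5)[...,::-1])
E
```

```text
scene (142, 192, 22, 29) [[403.0, -77.0], [404.0, -85.0], [406.0, -94.0], [408.0, -102.0], [409.0, -110.0], [411.0, -119.0], [412.0, -127.0], [418.0, -133.0], [424.0, -137.0], [433.0, -137.0], [440.0, -135.0], [444.0, -132.0], [437.0, -128.0], [432.0, -122.0]]
scene (303, 116, 25, 18) [[569.0, 314.0], [565.0, 306.0], [564.0, 294.0], [565.0, 283.0], [572.0, 277.0], [580.0, 278.0], [589.0, 277.0], [597.0, 279.0], [605.0, 280.0], [614.0, 279.0], [620.0, 283.0], [622.0, 293.0], [621.0, 300.0], [618.0, 309.0]]
scene (272, 55, 6, 14) [[368.0, 436.0], [374.0, 426.0], [381.0, 417.0], [387.0, 407.0], [394.0, 403.0], [403.0, 404.0], [403.0, 409.0], [396.0, 418.0], [390.0, 428.0], [383.0, 432.0], [375.0, 431.0]]
scene (291, 43, 11, 12) [[393.0, 511.0], [395.0, 498.0], [395.0, 488.0], [401.0, 478.0], [408.0, 473.0], [417.0, 475.0], [421.0, 483.0], [419.0, 496.0], [415.0, 507.0], [404.0, 514.0], [395.0, 513.0]]
side (239, 231, 20, 24) [[519.0, -38.0], [509.0, -40.0], [504.0, -45.0], [506.0, -57.0], [507.0, -68.0], [509.0, -81.0], [512.0, -93.0], [509.0, -102.0], [505.0, -110.0], [510.0, -113.0], [519.0, -111.0], [526.0, -104.0], [531.0, -96.0], [533.0, -86.0]]
side (208, 142, 17, 11) [[602.0, 319.0], [591.0, 319.0], [579.0, 315.0], [570.0, 310.0], [564.0, 297.0], [565.0, 291.0], [575.0, 291.0], [585.0, 291.0], [595.0, 291.0], [608.0, 295.0], [618.0, 295.0], [616.0, 306.0], [608.0, 311.0]]
side (174, 102, 14, 23) [[566.0, 572.0], [556.0, 565.0], [558.0, 551.0], [561.0, 531.0], [563.0, 511.0], [557.0, 496.0], [554.0, 479.0], [549.0, 465.0], [543.0, 450.0], [553.0, 451.0], [560.0, 459.0], [563.0, 475.0], [569.0, 490.0], [575.0, 505.0]]
```

View pics/i_scene.png

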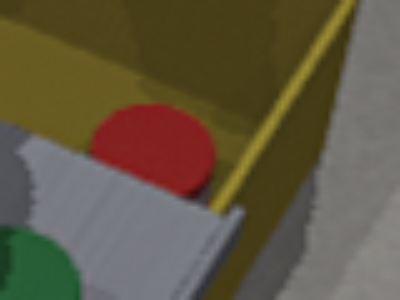

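The canister stands upright in the bin at about (593, 293), so I can lower the pack beside it.

Request:
jog_arm --motion '[[[0.035,0.003,0],[0,0,0],-1],[[0.07,0.003,0],[0,0,0],-1],[[0.105,0.003,0],[0,0,0],-1],[[0.14,0.003,0],[0,0,0],-1],[[0.17,0.003,0],[0,0,0],-1],[[0.185,0.003,0],[0,0,0],-1],[[0.185,0.003,0],[0,0,0],-1],[[0.185,0.003,0],[0,0,0],-1],[[0.185,0.003,0],[0,0,0],1],[[0.185,0.003,0],[0,0,0],1],[[0.185,0.003,0],[0,0,0],1],[[0.185,0.003,0],[0,0,0],1],[[0.185,0.003,0],[0,0,0],1],[[0.145,0.003,0],[0,0,0],1],[[0.105,0.003,0],[0,0,0],1],[[0.065,0.003,0],[0,0,0],1],[[0.025,0,0],[0,0,0],1],[[0,0,0],[0,0,0],1],[[0,0,0],[0,0,0],1],[[0,0,0],[0,0,0],1]]'

```text
time: 11.02
position: [513.4, 286.6, 232.6]
orientation: [-0.478, 0.525, -0.473, -0.522]
contact_force: [-0.1, -0.1, -0.8]
width: 0.996
```

```bash
python3 - <<'E'
from plant import manip
from h import *
o=manip.get_obs(); todo(o,[479.5,-140,230],101)
a=manip.read_camera("scene")["frame"];b=manip.read_camera("side")["frame"]; cv2.imwrite("pics/j.png",np.hstack([a[:300,50:420],b[:300,80:450]])[...,::-1])
E
```

```text
t 11.02 pos [513.4 286.6 232.6] jaw 95.5 F [-0.1 -0.1 -0.8] w 0.996 shift mm [   0.9   74.8 -421.3] tilt [ 0.008  0.003 -1.   ]
 turn x -0.096
```

View pics/j.png

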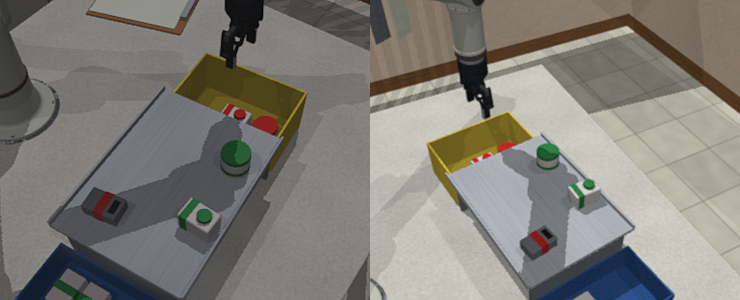

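Canister and pack both lie in the bin, seen at (265,125) and (237,113) in the left half. Next is the cassette.

Request:
jog_arm --motion '[[[0,0.007,-0.038],[-0.03,0,0],1],[[0,0.014,-0.076],[-0.06,0,0.008],1],[[0,0.021,-0.114],[-0.096,0,0.008],1],[[0,0.028,-0.152],[-0.096,0,0.008],1],[[0,0.035,-0.19],[-0.096,0,0.008],1],[[0,0.042,-0.228],[-0.096,0,0.008],1],[[0,0.049,-0.266],[-0.096,0,0.008],1],[[0,0.056,-0.304],[-0.096,0,0.008],1],[[0,0.063,-0.342],[-0.096,0,0.008],1],[[0,0.07,-0.38],[-0.096,0,0.008],1],[[0,0.075,-0.421],[-0.096,0,0.008],1],[[0,0.075,-0.421],[-0.096,0,0.008],1],[[0,0.075,-0.421],[-0.096,0,0.008],1],[[0,0.075,-0.421],[-0.096,0,0.008],1],[[0,0.075,-0.421],[-0.096,0,0.008],1]]'

```text
time: 12.37
position: [477.1, -139.0, 228.0]
orientation: [0.448, -0.544, 0.45, 0.548]
contact_force: [0.7, 1.0, 0.2]
width: 0.998
```

```bash
python3 - <<'E'
from plant import manip
from h import *
o=manip.get_obs(); todo(o,[479.5,-140,146],101)
print((rot(o["orientation"]).T@np.array([0,0,-1])).round(4))
c=manip.read_camera("wrist"); cv2.imwrite("pics/k.png",c["frame"][...,::-1])
E
```

```text
t 12.37 pos [ 477.1 -139.   228. ] jaw 101.2 F [0.7 1.  0.2] w 0.998 shift mm [82.  -2.7 -1.6] tilt [-0.007  0.001 -1.   ]
 turn x 0.003
[ 1.     -0.0068 -0.0022]
```

View pics/k.png

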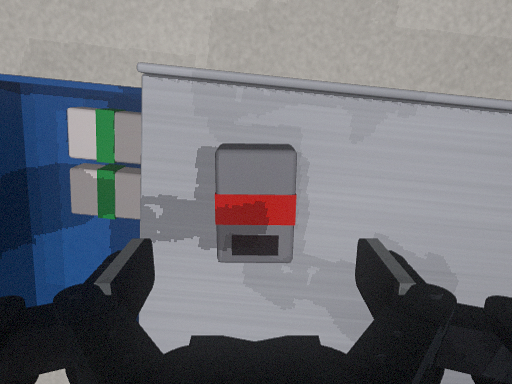

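Request:
jog_arm --motion '[[[0.03,-0.001,0],[0,0,0],1],[[0.06,-0.002,-0.001],[0,0,-0.004],1],[[0.082,-0.002,-0.001],[0,0,-0.004],1],[[0.082,-0.002,-0.001],[0,0,-0.004],1],[[0.082,-0.002,-0.001],[0,0,-0.004],1],[[0.082,-0.002,-0.001],[0,0,-0.004],-1],[[0.082,-0.002,-0.001],[0,0,-0.004],-1],[[0.082,-0.002,-0.001],[0,0,-0.004],-1],[[0.082,-0.002,-0.001],[0,0,-0.004],-1],[[0.082,-0.002,-0.001],[0,0,-0.004],-1],[[0.082,-0.002,-0.001],[0,0,-0.004],-1],[[0.082,-0.002,-0.001],[0,0,-0.004],-1],[[0.082,-0.002,-0.001],[0,0,-0.004],-1],[[0.082,-0.002,-0.001],[0,0,-0.004],-1]]' --squeeze 45

```text
time: 13.58
position: [480.4, -139.5, 148.1]
orientation: [-0.449, 0.546, -0.449, -0.546]
contact_force: [0.3, 0.6, 6.2]
width: 0.577
```

```bash
python3 - <<'E'
from plant import manip
from h import *
o=manip.get_obs(); todo(o,[430,280,230],95.7)
E
```

```text
t 13.58 pos [ 480.4 -139.5  148.1] jaw 101.2 F [0.3 0.6 6.2] w 0.577 shift mm [-81.8 -32.2 421.4] tilt [ 0.001  0.    -1.   ]
 turn x 0.096
```

Request:
jog_arm --motion '[[[-0.025,0,0],[0,0,0],-1],[[-0.05,0,0],[0,0,0],-1],[[-0.08,0,0],[0,0,0],-1],[[-0.082,-0.003,0.03],[0.03,0,0],-1],[[-0.082,-0.006,0.065],[0.06,0,0],-1],[[-0.082,-0.008,0.1],[0.096,0,0],-1],[[-0.082,-0.011,0.138],[0.096,0,0],-1],[[-0.082,-0.014,0.176],[0.096,0,0],-1],[[-0.082,-0.017,0.214],[0.096,0,0],-1],[[-0.082,-0.02,0.252],[0.096,0,0],-1],[[-0.082,-0.023,0.29],[0.096,0,0],-1],[[-0.082,-0.026,0.328],[0.096,0,0],-1],[[-0.082,-0.029,0.366],[0.096,0,0],-1],[[-0.082,-0.032,0.4],[0.096,0,0],-1],[[-0.082,-0.032,0.421],[0.096,0,0],-1],[[-0.082,-0.032,0.421],[0.096,0,0],-1],[[-0.082,-0.032,0.421],[0.096,0,0],-1],[[-0.082,-0.032,0.421],[0.096,0,0],-1]]'

```text
time: 15.08
position: [430.1, 278.6, 230.2]
orientation: [-0.475, 0.524, -0.475, -0.524]
contact_force: [-0.2, -1.6, -1.1]
width: 0.579
```

```bash
python3 - <<'E'
from plant import manip
from h import *
o=manip.get_obs(); todo(o,[430,280,55],95.7)
a=manip.read_camera("scene")["frame"];b=manip.read_camera("side")["frame"]; cv2.imwrite("pics/l.png",np.hstack([a[:300,50:420],b[:300,80:450]])[...,::-1])
E
```

```text
t 15.08 pos [430.1 278.6 230.2] jaw 95.7 F [-0.2 -1.6 -1.1] w 0.579 shift mm [1.752e+02 1.000e-01 1.500e+00] tilt [ 0.001 -0.001 -1.   ]
 turn x -0.001
```

View pics/l.png

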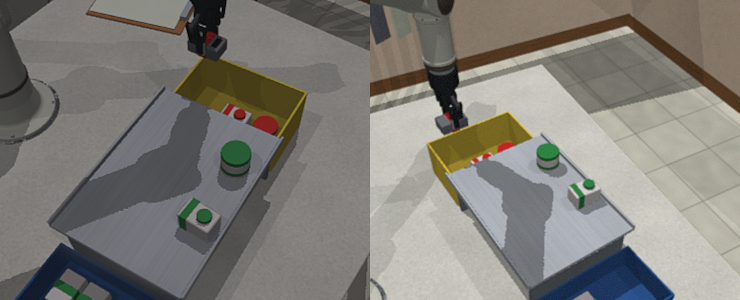

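Request:
jog_arm --motion '[[[0.035,0.005,0.001],[0,0,0],-1],[[0.07,0.005,0.001],[0,0,0],-1],[[0.105,0.005,0.001],[0,0,0],-1],[[0.14,0.005,0.001],[0,0,0],-1],[[0.165,0.005,0.001],[0,0,0],-1],[[0.17,0.005,0.001],[0,0,0],-1],[[0.17,0.005,0.001],[0,0,0],-1],[[0.17,0.005,0.001],[0,0,0],1],[[0.17,0.005,0.001],[0,0,0],1],[[0.17,0.005,0.001],[0,0,0],1],[[0.17,0.005,0.001],[0,0,0],1],[[0.17,0.005,0.001],[0,0,0],1],[[0.13,0.005,0],[0,0,0],1],[[0.09,0.005,0],[0,0,0],1],[[0.05,0.005,0],[0,0,0],1],[[0.01,0,0],[0,0,0],1],[[-0.03,0,0],[0,0,0],1],[[-0.06,0,0],[0,0,0],1],[[-0.06,0,0],[0,0,0],1],[[-0.06,0,0],[0,0,0],1]]'

```text
time: 16.85
position: [431.5, 278.7, 292.7]
orientation: [-0.477, 0.525, -0.473, -0.522]
contact_force: [0.4, 1.0, -0.2]
width: 0.998
```

```bash
python3 - <<'E'
from plant import manip
from h import *
o=manip.get_obs(); todo(o,[430,280,55],95.7)
a=manip.read_camera("scene")["frame"];b=manip.read_camera("side")["frame"]; cv2.imwrite("pics/m.png",np.hstack([a[:300,50:420],b[:300,80:450]])[...,::-1])
cv2.imwrite("pics/n.png",manip.read_camera("wrist")["frame"][...,::-1])
E
```

```text
t 16.85 pos [431.5 278.7 292.7] jaw 95.6 F [ 0.4  1.  -0.2] w 0.998 shift mm [237.7   2.8   1.3] tilt [ 0.006  0.001 -1.   ]
 turn x -0.003
```

View pics/m.png

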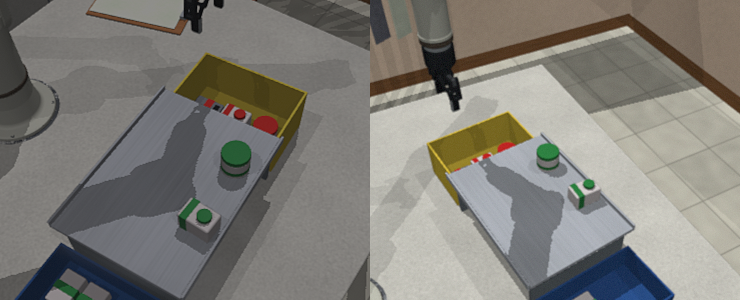

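View pics/n.png

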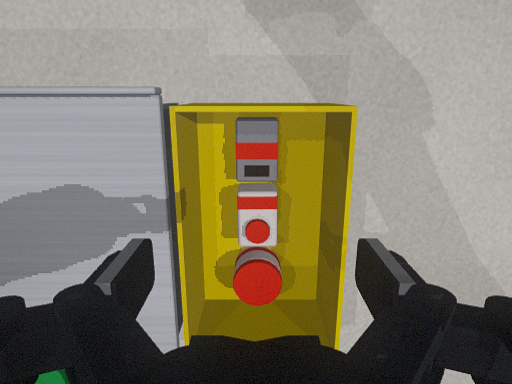

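The wrist view shows all three items in the bin: cassette (257,150), pack (257,218) and canister (257,278). The green items stand where they were on the riser.

```bash
python3 - <<'E'
from plant import manip
print(manip.finish_job())
E
```

```text
the job is handed in; nothing more can be done
None
```

All three used items are in the yellow waste bin, and I handed the job in at about 17 s of the 48 s allowed. I gripped the canister, the pack and the cassette one at a time, carried each over the riser, and released each low inside the bin.

- **Final pictures:** all three views (scene, side and wrist) were taken with the gripper raised clear. The wrist view shows the three items upright side by side on the bin floor.
- **Green items and tray:** both green items still stand on the riser by eye in the scene and side views; I did not measure whether they shifted. Nothing used went near the blue tray.
- **Forces:** the wrist force stayed under 10 N in every reading, but I only read it at the end of each move, not during it.
- **Disagreements:** the scene and side cameras differed by about 5 mm in y, so I averaged the two. The arm also stopped about 2 mm higher than commanded at each grasp. Neither affected the grasps.

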